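# Pin the holding strap shut with the ball-lock pin

## Task

Close the steel strap of the holding fixture down over the pipe tee, then lock it with the long ball-lock pin: squeeze its button in, slide the pin fully home through clevis and strap eye from whichever side is free, and let go so that the balls spring out behind the far cheek. The short pin does not reach through: leave it, and do not knock over or shove the spray can.

Things in the scene. Friction and masses are not known exactly. Their poses are not given: they have to be found in the camera images.
- fixture: Holding fixture, fixed to the bench: grey base plate 260 x 116 x 12 mm. Origin at the centre of its underside; x along the strap, from the clevis (nearer the robot) to the hinge, y across, z up. A galvanised tee lies fixed across its middle: x -10 to 50 mm, y -50 to 50 mm, up to z 60 mm.
- clevis_centre (a point): Middle of the clevis, at x -85, z 75 mm of the fixture, with the fixture's axes. Two upright steel cheeks, 36 mm long (x), 10 mm thick (y), inner faces at y +-17 mm, outer faces at y +-27 mm, tops 20 mm above this point; each has a 17 mm hole along y through whose axis this point lies.
- strap_hinge (a point): Middle of the strap's hinge, 75 mm above the bench, 170 mm from clevis_centre; it turns about the fixture's y. The strap is a steel bar 30 mm wide (y), 12 mm thick, its middle plane through the hinge axis. From 90 to 130 mm from the hinge the bar can be pushed down without meeting the tee or the clevis.
- strap (a joint): Angle of the strap, rad: 0 = closed (level, pointing from the hinge toward the robot, on its stop, eye in line with the clevis holes); grows as it stands up, to 1.45 = nearly upright. The hinge is stiff (about 0.25 N m): the strap stays where it is left and does not fall shut.
- strap_eye (a point): Centre of the strap's 18 mm eye, in a block 36 x 30 x 36 mm that ends the bar 188 mm from the hinge; with the strap closed it coincides with clevis_centre.
- long_pin: Longer ball-lock pin, 139 mm overall, about 0.18 kg: dark steel handle 62 (x) x 28 (y) x 34 (z) mm with a 6 mm stub behind, and a 14 mm round shank along +x, from x 31 to the tip at x 102 mm, axis 17 mm above the underside. Origin at the centre of the handle's underside; lies on the bench, z up. The handle's front face (x 31 mm) meets the cheek when home.
- long_pin_mid (a point): Point on the long pin's shank axis at x 59.5 mm of the pin, with the pin's axes; within about 2 mm of clevis_centre when the pin is home, from either side.
- long_pin_button (a joint): Push button of the long pin, m: 0 out, 0.005 pressed home (4 N at first, 8 N home). Square, 20 x 20 mm, in the middle of the handle's +y side, 6 mm proud when out and 1 mm proud when pressed: gripping the handle across y at its middle presses it.
- long_pin_ball_a (a joint): One of two locking balls of the long pin, at x 92 mm, m: 0 = out (11 mm from the shank axis to the pin's +y, too wide for the holes), 0.0045 = drawn in flush. Drawn in as the button is pressed. With the pin home the balls clear the far cheek by 3 mm.
- long_pin_ball_b (a joint): The other ball of the long pin, on its -y side; the same.
- short_pin: Shorter pin: like the long one in all but its shank, which ends at x 80 mm (117 mm overall). Too short to lock. Same origin and axes.
- spray_can: Aerosol can, 66 mm diameter, 221 mm high, standing beside the clevis on one side and blocking it there. Origin at the centre of its underside.
- paste_tin: Low round tin with a green lid, 63 mm diameter, 31 mm high, on the bench on the clevis's other side, low enough for hand and pin to pass above. Origin at the centre of its underside.

How it is judged:
On the way, in this order (a step that is already met when the one before it is completed fails the run):
1. the strap is closed (value of joint strap below 0.03 rad), for 0.2 s.
2. the long pin's shank is in the clevis with its button pressed (distance between long_pin_mid and clevis_centre below 0.03 m and value of joint long_pin_button above 0.0035 m), for 0.1 s.
At the end, for the whole second after the job is handed in: The strap is closed (within 0.03 rad), the long pin is home through both cheeks and the strap eye (its grip middle within 6 mm of the clevis centre, along the holes within 0.12 rad), its button and both balls are out again (within 1.5 mm), and it is at rest (value of joint strap below 0.03 rad and distance between long_pin_mid and clevis_centre below 0.006 m and angle between the x axis of long_pin and the y axis of fixture, either way round below 0.12 rad and value of joint each of long_pin_button, long_pin_ball_a, long_pin_ball_b below 0.0015 m and linear speed of long_pin below 0.02 m/s); the robot touches nothing.
It fails at once if the spray can is knocked over or shoved more than 60 mm (angle between spray_can's own z axis and vertical above 0.5 rad or distance of spray_can from where it was at the start of the episode above 0.06 m).
It fails at once if the short pin is put in the clevis or carried off (moved more than 80 mm) (distance of short_pin from where it was at the start of the episode above 0.08 m).
It also fails if it takes over 67 s, if anything falls off the work surface, if the arm or the gripper's body presses on something with over 40 N, if the wrist force passes 120 N, or if a joint passes its speed limit or range.

## Robot

A 6-joint arm with a two-finger parallel gripper is mounted at the origin on a cart in front of the work surface, level with it; the furniture and walls round the work are solid. World frame = base frame: x ahead of the robot, y to its left, z up, the work surface at z = 0. Lengths are in m, angles in rad, forces in N, time in s.
With the tool pointing down it reaches from about 0.25 to 0.725 m from the base axis. Payload 4 kg.
Tool frame: the origin (TCP) lies at the very end of the fingers, on their centre line; the grasp point (between the pads) lies 19 mm behind it; z points along the fingers, y is the line along which they close (so a half turn about z gives the same grasp; the last joint's range is limited). The gripper opens to 85 mm and grips with 20 to 120 N. Pads are 22 mm wide; open, the fingers measure 114 mm over their backs; the gripper's body (76 mm by 85 mm) begins 54 mm behind the grasp point. The pads swing forward as they close: fully open they stand 13 mm farther back than shut.
Start: joints at [1.166, 0.241, 0.005, 1.335, 0, 1.571], TCP at [0.197, 0.46, 0.231] pointing down, gripper open.
Joint ranges: [-2.72, 2.72], [-1.05, 1.87], [-1.09, 1.28], [-1.99, 2.15], [-1.42, 1.44], [-3.14, 3.14]. Speed limits (rad/s): [2.79, 2.79, 3.14, 3.14, 3.14, 3.14].

## Interface

Orientations are given as a unit quaternion [x, y, z, w].
In Python, from workcell import bot, vision, workorder, boxes_of gives the robot as it stands.
- The arm moves only by the tool send_rows, never from a script. Its argument "motion" is text: rows parted by semicolons, each of 5 numbers parted by spaces: the closure, from -1 (fully open) to 1 (shut), so that 0 is half open, then the shift along the tool's x, y, z in cm, then the turn about the tool's z in rad. In form: claw x y z twist; .... A call has 1 to 5 rows; each row is the pose to reach, as a shift and turn from the pose commanded when the call began, along the tool's axes at that moment; what a row does not reach only later rows make up. A row lasts 1/10 s, in which the tool goes at most 50 mm and 8.59 degrees, less where a joint would pass 70% of its speed; a pose out of reach is approached as far as the arm can. A call with a gripper value outside its range is refused whole. The fingers move at their own pace and stop on an object; the grip force is fixed at half the most. Time passes only in rows, so rows that repeat a pose let the fingers close. It gives the time, the measured TCP pose, the force, the opening and the grip force at its end, in the units of the state.
- bot.get_obs(): the state, without advancing time (a new reading comes with each control period).
- vision.camera(name): name is "side" or "top" or "wrist"; returns the picture (384x512x3 uint8, red, green, blue); there is no depth.
- vision.camera_model(name): a dict with "fov_y" (degrees; the focal length in pixels is half the picture's height over the tangent of half this angle, whatever the lens; pixels are square), "cx", "cy" (the principal point, pixels), "world_from_camera" (4x4, takes a point from camera to world coordinates); the wrist camera has in their place "hand_eye" (4x4, takes a point from camera to tool coordinates, whose origin is the TCP and whose axes are the flange's). Camera axes: x right, y down, z forward; pixel columns grow to the right and rows downward; lengths in m; the calibration is good to about 2 mm. A picture is of the moment at which its call begins: read the wrist's pose just before it. camera_model takes no time and is no camera call.
- workorder.job_done(): hands the job in; it is judged then, once.
Trained networks look in the newest picture that a camera, given by its name, has taken for a name from the list of things; names that differ only in an ending like _2 or _b are one class to them, and where a whole thing is asked for, a point or a joint stands for the part that bears it (a point fixed in the world has none). Each returns a list of dicts, best first, with "conf" (0 to 1); they miss things now and then, are a little off and sometimes report something else, mostly with a low value. They report only what shows in the picture. A call takes as long as a camera call.
- boxes_of(camera, target): "rect" ([centre column, centre row, width, height] in pixels, round what is visible of it).
The state is a dict: "clock": time; "joint_pos": joint angles; "joint_vel": joint speeds; "tau": joint torques, N m; "eef_pos": TCP position; "tool_rot": TCP orientation; "ft_force": force on the tool from outside, world axes, zero at the start; "ft_torque": the same for the moment, N m; "grip_width": finger opening in m; "grasp_force": force on a finger pad.
Only numpy, scipy, OpenCV 4.12 (cv2) and the standard library are available. Lean on these libraries where they do the work, as an engineer would, in place of code of your own. Each camera call takes 0.05 s, during which the arm holds its last target. There are 200 camera calls.

## Working session

There is one attempt and no reset: what is moved stays moved. The work goes in short steps, Python scripts to look and compute and a tool call to move; the robot and the scene stay as the last step left them, time stands still between calls to the robot, and variables do not carry over. Pictures are saved under pics/ and viewed, at most 10 in all, crops included, and the job is handed in when it is done.

Besides the shell and the picture viewer there is one more tool, called after "Request:" as name(argument=value, ...) on one line, values as JSON. send_rows: Moves the arm, as the interface text tells. Its arguments: {"type":"object","properties":{"motion":{"type":"string"}},"required":["motion"]}

```bash
ls; mkdir -p pics; python3 - <<'E'
from workcell import bot, vision, boxes_of
import cv2,numpy as np
print({k:np.round(v,3).tolist() for k,v in bot.get_obs().items()})
ims=[]
for c in ["top","side"]:
    im=vision.camera(c); cv2.imwrite(f"pics/{c}0.png",cv2.resize(im[:,:,::-1],(800,600)))
    m=vision.camera_model(c); print(c,m['fov_y'],m['cx'],m['cy'],np.round(m['world_from_camera'],4).tolist())
    for t in ["fixture","strap","strap_eye","long_pin","short_pin","spray_can","paste_tin","long_pin_button"]:
        print(t,[(round(d['conf'],2),np.round(d['rect'],0).tolist()) for d in boxes_of(c,t)[:3]])
m=vision.camera_model("wrist");print(m)
E
```

```text
pics
{'clock': 0.0, 'joint_pos': [1.166, 0.241, 0.004, 1.335, -0.0, 1.571], 'joint_vel': [-0.0, 0.001, 0.0, -0.001, -0.001, 0.001], 'tau': [-0.0, -37.232, 25.241, 0.017, -0.0, -0.0], 'eef_pos': [0.197, 0.459, 0.23], 'tool_rot': [0.201, 0.98, -0.001, -0.0], 'ft_force': [0.488, 0.086, -0.306], 'ft_torque': [-0.01, -0.024, -0.004], 'grasp_force': 0.0, 'grip_width': 0.085}
top 56.061501344002984 256.37759778173347 195.19031639134332 [[0.0263, -0.9904, 0.1358, 0.4152], [-0.9996, -0.0275, -0.0071, -0.0386], [0.0108, -0.1355, -0.9907, 1.1297], [0.0, 0.0, 0.0, 1.0]]
fixture [(0.59, [206.0, 195.0, 44.0, 84.0])]
strap [(0.91, [201.0, 184.0, 25.0, 54.0])]
strap_eye [(0.7, [200.0, 185.0, 22.0, 57.0])]
long_pin [(0.53, [310.0, 208.0, 17.0, 46.0]), (0.33, [201.0, 184.0, 19.0, 52.0])]
short_pin [(0.67, [362.0, 208.0, 12.0, 38.0])]
spray_can [(0.59, [152.0, 212.0, 42.0, 29.0])]
paste_tin [(0.79, [248.0, 228.0, 24.0, 20.0]), (0.67, [208.0, 192.0, 38.0, 77.0])]
long_pin_button []
side 53.65380661540472 256.8788300047366 195.26843506852734 [[0.9985, 0.0146, -0.052, 0.6185], [0.0515, -0.5513, 0.8327, -0.8819], [-0.0165, -0.8342, -0.5512, 0.6198], [0.0, 0.0, 0.0, 1.0]]
fixture [(0.98, [262.0, 159.0, 86.0, 75.0])]
strap [(0.78, [265.0, 141.0, 55.0, 39.0])]
strap_eye [(0.38, [262.0, 160.0, 90.0, 70.0])]
long_pin [(0.59, [241.0, 254.0, 57.0, 16.0])]
short_pin [(0.81, [235.0, 307.0, 59.0, 22.0])]
spray_can [(0.82, [241.0, 134.0, 19.0, 72.0])]
paste_tin [(0.97, [226.0, 208.0, 21.0, 24.0])]
long_pin_button []
{'fov_y': 62.85195718828138, 'cx': 253.03470354868494, 'cy': 195.95835517240502, 'hand_eye': array([[ 4.68776371e-04, -9.51417738e-01, -3.07902692e-01,
         7.91941479e-02],
       [ 9.99999800e-01,  5.76900572e-04, -2.60137903e-04,
         1.19751258e-03],
       [ 4.25129054e-04, -3.07902508e-01,  9.51417818e-01,
        -1.41697274e-01],
       [ 0.00000000e+00,  0.00000000e+00,  0.00000000e+00,
         1.00000000e+00]])}
```

```bash
cat > h.py <<'E'
from workcell import bot, vision, boxes_of
import cv2,numpy as np
from scipy.spatial.transform import Rotation as R
def T():
    o=bot.get_obs();M=np.eye(4);M[:3,:3]=R.from_quat(o['tool_rot']).as_matrix();M[:3,3]=o['eef_pos'];return M
def cam(c):
    m=vision.camera_model(c);f=192/np.tan(np.radians(m['fov_y']/2))
    W=m['world_from_camera'] if c!='wrist' else T()@m['hand_eye']
    return f,m['cx'],m['cy'],np.array(W)
def ray(C,u,v,z):
    f,cx,cy,W=C;d=W[:3,:3]@[(u-cx)/f,(v-cy)/f,1];return W[:3,3]+d*(z-W[2,3])/d[2]
def proj(C,p):
    f,cx,cy,W=C;q=W[:3,:3].T@(np.array(p)-W[:3,3]);return np.array([cx+f*q[0]/q[2],cy+f*q[1]/q[2]])
E
python3 - <<'E'
import cv2,numpy as np
from h import *
a=cv2.imread("pics/top0.png");b=cv2.imread("pics/side0.png")
s=800/512
def crop(im,x0,y0,w,h,k): 
    im=cv2.resize(im,(512,384),interpolation=cv2.INTER_AREA)[y0:y0+h,x0:x0+w]; return cv2.resize(im,None,fx=k,fy=k,interpolation=cv2.INTER_CUBIC)
A=crop(a,130,140,266,100,3);B=crop(b,180,90,133,100+0,3);B2=crop(b,180,190,133,100,3)
cv2.imwrite("pics/c0.png",np.vstack([A,np.hstack([B,B2])[:, :798]])[:600])
C=cam("top");S=cam("side")
for n,uv,z,C_ in [("long top",(310,208),.02,C),("long side",(241,254),.017,S),("short top",(362,208),.02,C),("short side",(235,307),.017,S),("tin",(248,228),.02,C),("tin s",(226,208),.016,S),("can s base",(241,166),0,S),("fix s",(262,190),0,S),("fix t",(206,195),0.01,C)]: print(n,ray(C_,*uv,z).round(3))
E
```

```text
long top [ 0.532 -0.214  0.02 ]
long side [ 0.537 -0.221  0.017]
short top [ 0.536 -0.375  0.02 ]
short side [ 0.539 -0.376  0.017]
tin [ 0.465 -0.024  0.02 ]
tin s [ 0.48  -0.035  0.016]
can s base [0.497 0.231 0.   ]
fix s [0.574 0.084 0.   ]
fix t [0.565 0.111 0.01 ]
```

View pics/c0.png

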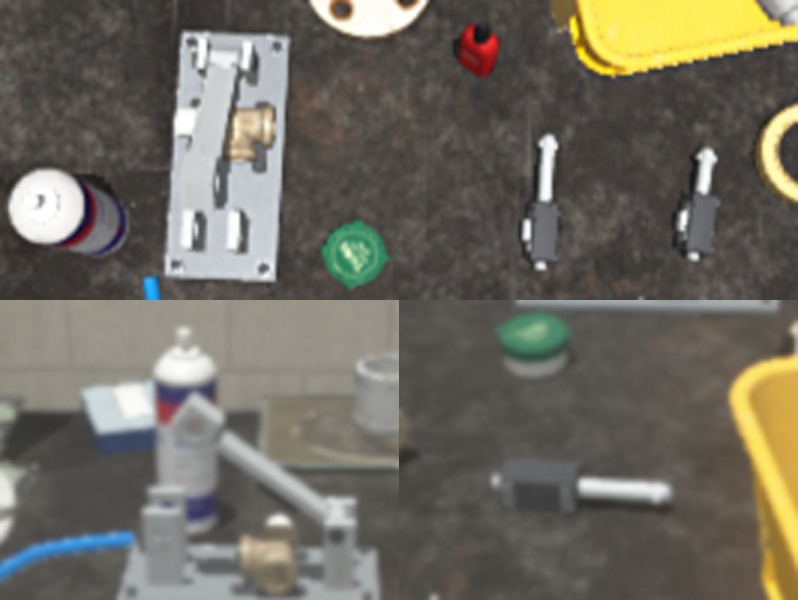

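Top crop (×3, offset 130,140): fixture corners at about (180,32),(289,37),(275,280),(165,273); can on the +y side, tin on the −y side; long pin left of the short one, tips pointing away, button on +y. Strap half open.

```bash
cat > g.py <<'E'
from h import *
C=cam("top");S=cam("side")
c=lambda x,y:(130+x/3,140+y/3)
E
python3 - <<'E'
from g import *
P=[ray(C,*c(*q),.012) for q in [(180,32),(289,37),(275,280),(165,273)]]
print(np.round(P,3), [np.linalg.norm(P[i]-P[i-1]).round(3) for i in range(4)])
ax=((P[0]+P[1])-(P[2]+P[3]))[:2];yaw=np.arctan2(ax[1],ax[0]);o=np.mean(P,0)[:2];print("yaw",yaw,o)
cl=o+np.array([np.cos(yaw),np.sin(yaw)])*-.085;print("clevis",cl)
for n,q,z in [("cheekL top",(193,213),.095),("cheekR top",(236,213),.095),("L",(541,232),.034),("Lhandle rear",(545,262),.034),("Lhandle front",(545,202),.034),("tip",(548,137),.017),("shank root",(545,200),.017),("can base/top",(47,203),.2),("tin",(355,252),.031)]:print(n,ray(C,*c(*q),z).round(3))
# strap angle from side: eye centre, plane through fixture axis
for th in np.arange(.3,1.0,.1):
    h=cl+.170*np.array([np.cos(yaw),np.sin(yaw)])
    e=np.r_[h-.17*np.cos(th)*np.array([np.cos(yaw),np.sin(yaw)]),.075+.17*np.sin(th)]
    print(round(th,1),((proj(S,e)-[180,90])*3).round(0),((proj(C,e)-[130,140])*3).round(0))
print(((proj(S,np.r_[h,.075])-[180,90])*3).round(0))
E
```

```text
[[0.705 0.168 0.012]
 [0.703 0.052 0.012]
 [0.447 0.057 0.012]
 [0.451 0.17  0.012]] [np.float64(0.254), np.float64(0.115), np.float64(0.256), np.float64(0.113)]
yaw -0.013948624891899922 [0.57658392 0.11187774]
clevis [0.49159218 0.11306334]
cheekL top [0.506 0.131 0.095]
cheekR top [0.507 0.09  0.095]
L [ 0.502 -0.213  0.034]
Lhandle rear [ 0.472 -0.217  0.034]
Lhandle front [ 0.533 -0.216  0.034]
tip [ 0.603 -0.222  0.017]
shank root [ 0.537 -0.219  0.017]
can base/top [0.502 0.24  0.2  ]
tin [ 0.477 -0.024  0.031]
0.3 [169. 174.] [207. 218.]
0.4 [174. 159.] [205. 210.]
0.5 [181. 145.] [203. 200.]
0.6 [190. 131.] [201. 189.]
0.7 [200. 118.] [199. 176.]
0.8 [212. 106.] [198. 161.]
0.9 [226.  95.] [197. 144.]
[335. 223.]
```

Request:
send_rows(motion="1 0 0 -5 0.15; 1 -4 -1.5 -8 0.3; 1 -9 -3.5 -8 0.45; 1 -13.5 -5 -8 0.6; 1 -18 -7 -8 0.75")

```text
clock: 1.4
eef_pos: [0.3345, 0.3251, 0.3118]
tool_rot: [0.548, 0.836, 0.001, 0.0]
ft_force: [0.8, 1.0, 0.6]
grip_width: 0.0126
grasp_force: 0.0
```

```bash
cat >> h.py <<'E'
def mv(p,yaw=None,M=None):
    "shift (cm, tool axes) and twist to bring TCP to p with tool x at world angle yaw"
    M=T() if M is None else M; d=M[:3,:3].T@(np.array(p)-M[:3,3])*100
    a=np.arctan2(M[1,0],M[0,0]); tw=0 if yaw is None else (a-yaw+np.pi)%(2*np.pi)-np.pi
    print("tcp",M[:3,3].round(4),"yaw",a.round(4),"zdir",M[:3,2].round(3),"shift",d.round(2),"twist",round(tw,3))
E
python3 -c "
from h import *
mv([.5516,.1122,.27],np.pi/2-.014)"
```

```text
tcp [0.3345 0.3251 0.3118] yaw 1.9817 zdir [ 0.001  0.001 -1.   ] shift [-28.2   11.39   4.18] twist 0.425
```

Request:
send_rows(motion="1 -4.5 2 0 0.15; 1 -9 4 0 0.3; 1 -13.5 6 0 0.42; 1 -18 8 0 0.42; 1 -22.5 10 0 0.42")

```text
clock: 1.9
eef_pos: [0.5169, 0.159, 0.3115]
tool_rot: [0.709, 0.706, 0.0, 0.0]
ft_force: [0.2, 1.6, -0.8]
grip_width: 0.0002
grasp_force: 0.0
```

```bash
python3 -c "
from h import *
mv([.5516,.1122,.24],np.pi/2-.014)
im=vision.camera('wrist');cv2.imwrite('pics/w1.png',cv2.resize(im[:,:,::-1],(768,576)))"
```

```text
tcp [0.5169 0.159  0.3115] yaw 1.5665 zdir [ 0.001  0.    -1.   ] shift [-4.67  3.49  7.15] twist 0.01
```

View pics/w1.png

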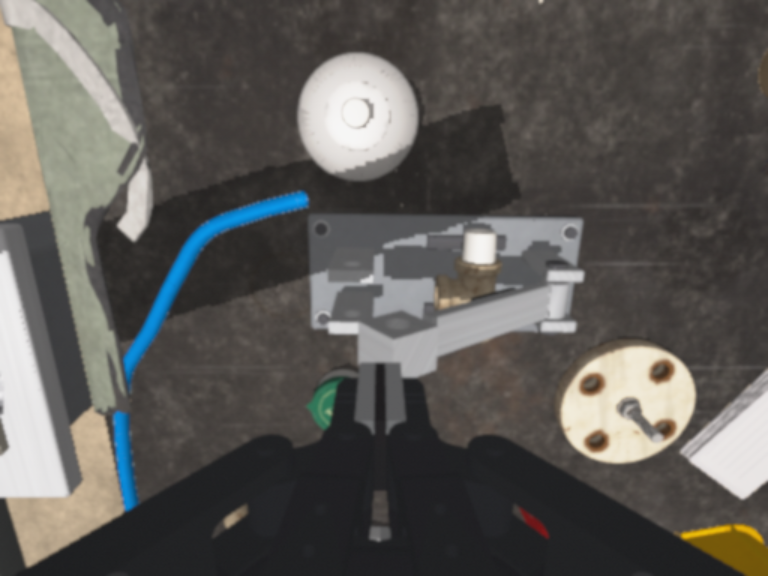

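Wrist picture (×1.5): plate corners (308,214), (583,218), (311,330); can at (358,115); strap eye raised at about (398,335). Free side −y over the tin.

```bash
python3 -c "
from h import *
C=cam('wrist')
P=[ray(C,u/1.5,v/1.5,.012) for u,v in [(308,214),(583,218),(311,331)]]
print(np.round(P,4)); d=P[1]-P[0]; yaw=np.arctan2(d[1],d[0]); print(np.linalg.norm(d),np.linalg.norm(P[2]-P[0]),yaw)
c=(P[1]+P[2])/2; print(c, c[:2]-.085*np.array([np.cos(yaw),np.sin(yaw)]))
mv([.5516,.1122,.25],np.pi/2-.014)
"
```

```text
[[0.4566 0.1687 0.012 ]
 [0.713  0.1622 0.012 ]
 [0.4528 0.0512 0.012 ]]
0.25646461516584285 0.11760141959529731 -0.0255300521784259
[0.58287876 0.10667155 0.012     ] [0.49790646 0.10884137]
tcp [0.5219 0.1537 0.3103] yaw 1.5597 zdir [ 0.003 -0.004 -1.   ] shift [-4.09  3.    6.05] twist 0.003
```

Request:
send_rows(motion="1 -4 3.3 4 0; 1 -4.4 3.3 8 0; 1 -4.4 3.3 12 0; 1 -4.4 3.3 14 0; 1 -4.4 3.3 16 0")

```text
clock: 2.45
eef_pos: [0.5476, 0.1161, 0.1495]
tool_rot: [0.709, 0.705, -0.001, -0.001]
ft_force: [-0.1, -0.3, 1.1]
grip_width: 0.0
grasp_force: 0.1
```

Request:
send_rows(motion="1 0 0 1.5 0; 1 0 0 3 0; 1 0 0 4.5 0; 1 0 0 5.5 0; 1 0 0 6.4 0")

```text
clock: 2.95
eef_pos: [0.5481, 0.1166, 0.0867]
tool_rot: [0.708, 0.706, -0.0, -0.0]
ft_force: [-1.1, -0.1, 1.1]
grip_width: 0.0001
grasp_force: 0.5
```

```bash
python3 -c "
from h import *
mv([.555,.110,.081],np.pi/2-.014); print(bot.get_obs()['ft_force'])"
```

```text
tcp [0.5481 0.1166 0.0867] yaw 1.5669 zdir [-0.001 -0.    -1.   ] shift [-0.66  0.7   0.57] twist 0.01
[-1.13028033 -0.13928065  1.08085381]
```

Request:
send_rows(motion="1 0 0 0.3 0; 1 0 0 0.5 0; 1 0 0 0.7 0; 1 0 0 0.8 0; 1 0 0 0.8 0")

```text
clock: 3.45
eef_pos: [0.5487, 0.1166, 0.081]
tool_rot: [0.709, 0.706, 0.001, 0.0]
ft_force: [-3.0, 0.2, 7.4]
grip_width: -0.0002
grasp_force: 3.7
```

```bash
python3 -c "
from h import *
im=vision.camera('side');cv2.imwrite('pics/s2.png',cv2.resize(im[100:230,180:350,::-1],None,fx=4,fy=4,interpolation=2))"
```

```text
(no output)
```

View pics/s2.png

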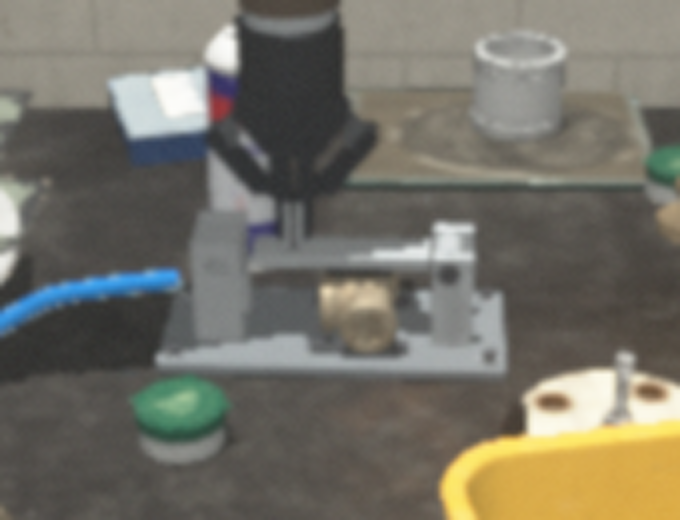

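The strap lies level between the cheeks (clevis at about (218,270), hinge (452,270)): closed.

Request:
send_rows(motion="1 0 0 0.2 0; 1 0 0 0.3 0; 1 0 0 0.3 0; 1 0 0 -0.5 0; 1 0 0 -4 0")

```text
clock: 4.0
eef_pos: [0.546, 0.1159, 0.117]
tool_rot: [0.709, 0.706, -0.003, -0.002]
ft_force: [0.1, 0.5, 0.6]
grip_width: -0.0003
grasp_force: 0.0
```

```bash
python3 -c "
from h import *
mv([.497,.065,.19],np.pi/2-.018)"
```

```text
tcp [0.546  0.1159 0.117 ] yaw 1.5667 zdir [-0.006 -0.001 -1.   ] shift [-5.12 -4.92 -7.26] twist 0.014
```

Request:
send_rows(motion="1 0 0 -4 0; 1 -3 -3 -7 0.014; 1 -5 -5 -7 0.014; 1 -5 -5 -7 0.014; 1 -5 -5 -7 0.014")

```text
clock: 4.5
eef_pos: [0.4986, 0.0664, 0.19]
tool_rot: [0.714, 0.7, 0.001, 0.001]
ft_force: [-0.4, -0.9, -0.1]
grip_width: -0.0001
grasp_force: 0.0
```

```bash
python3 -c "
from h import *
mv([.497,.065,.19],np.pi/2-.018)
np.save('T1.npy',T());im=vision.camera('wrist');cv2.imwrite('pics/w2raw.png',im[:,:,::-1])
C=cam('wrist')
cl=[.495,.111,.095]; print(proj(C,cl))
u,v=proj(C,cl).astype(int); u0=u-65;v0=v-65;print(u0,v0)
cv2.imwrite('pics/w2.png',cv2.resize(im[v0:v0+120,u0:u0+160,::-1],None,fx=5,fy=5,interpolation=2))"
```

```text
tcp [0.4986 0.0664 0.19  ] yaw 1.5517 zdir [ 0.002  0.    -1.   ] shift [-0.15 -0.16  0.  ] twist -0.001
[246.38311479 144.70556393]
181 79
```

View pics/w2.png

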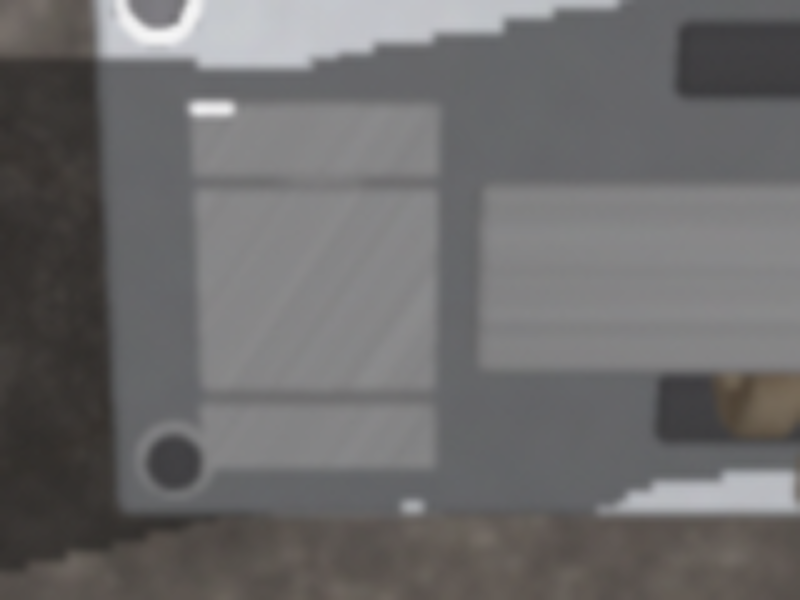

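```bash
python3 -c "
from h import *
C=cam('wrist')
q=[(190,102),(441,102),(437,468),(200,468)]
P=np.array([ray(C,181+(x+0)/5-.4,79+y/5-.4,.095) for x,y in q]);print(P.round(4))
print([np.linalg.norm(P[i]-P[i-1]).round(4) for i in range(4)]);print(P.mean(0))
# plate
for x,y in [(120,512),(95,0)]: print(ray(C,181+x/5,79+y/5,.012).round(4))
B=np.array([ray(C,181+x/5-.4,79+y/5-.4,.081) for x,y in [(480,184),(480,370),(800,184),(800,370)]]);print(B.round(4))
m=(B[:2].mean(0),B[2:].mean(0));print(m)
mv([.502,-.216,.12],0)
"
```

```text
[[0.4758 0.1441 0.095 ]
 [0.5119 0.1435 0.095 ]
 [0.5112 0.0895 0.095 ]
 [0.4746 0.0902 0.095 ]]
[np.float64(0.054), np.float64(0.0361), np.float64(0.054), np.float64(0.0366)]
[0.49337436 0.11683572 0.095     ]
[0.4486 0.0606 0.012 ]
[0.4504 0.1616 0.012 ]
[[0.5186 0.1311 0.081 ]
 [0.5187 0.1021 0.081 ]
 [0.568  0.1302 0.081 ]
 [0.57   0.1012 0.081 ]]
(array([0.51865257, 0.11658635, 0.081     ]), array([0.56903326, 0.11568634, 0.081     ]))
tcp [0.4988 0.0668 0.1896] yaw 1.5525 zdir [ 0.001  0.    -1.   ] shift [-28.28   0.82   6.94] twist 1.552
```

Request:
send_rows(motion="-1 -5 0 0 0.15; -1 -10 0.3 0 0.3; -1 -15 0.5 0 0.45; -1 -20 0.8 0 0.6; -1 -24 0.8 0 0.75")

```text
clock: 5.05
eef_pos: [0.5029, -0.1756, 0.1885]
tool_rot: [0.922, 0.388, -0.0, 0.0]
ft_force: [0.3, -0.2, 0.2]
grip_width: 0.0722
grasp_force: 0.0
```

Request:
send_rows(motion="-1 0 0 0 0.15; -1 0 0 0 0.3; -1 0 0 0 0.45; -1 0 0 0 0.6; -1 0 0 0 0.75")

```text
clock: 5.55
eef_pos: [0.5028, -0.1731, 0.1884]
tool_rot: [1.0, 0.024, -0.0, -0.0]
ft_force: [-0.3, 0.1, 0.7]
grip_width: 0.0855
grasp_force: 0.0
```

```bash
python3 -c "
from h import *
print(bot.get_obs()['joint_pos'])
mv([.502,-.216,.15],-.03)"
```

```text
[-3.31584343e-01  3.25758362e-01  7.69772817e-03  1.25358042e+00
  1.67807339e-04  2.76257951e+00]
tcp [ 0.5028 -0.1731  0.1884] yaw 0.0474 zdir [-0.001  0.    -1.   ] shift [-0.29  4.29  3.83] twist 0.077
```

Request:
send_rows(motion="-1 0 4.2 2 0.08; -1 0 4.2 3.5 0.08; -1 0 4.2 3.5 0.08; -1 0 4.2 3.5 0.08")

```text
clock: 5.95
eef_pos: [0.5044, -0.2148, 0.1536]
tool_rot: [1.0, -0.013, -0.001, -0.0]
ft_force: [0.7, 0.2, 0.5]
grip_width: 0.0854
grasp_force: 0.0
```

```bash
python3 -c "
from h import *
mv([.502,-.216,.15],-.03)
im=vision.camera('wrist')
C=cam('wrist')
print([(round(d['conf'],2),np.round(d['rect'],0).tolist()) for d in boxes_of('wrist','long_pin')[:3]])
u,v=proj(C,[.53,-.217,.02]).astype(int);u0=u-80;v0=max(0,min(v-70,384-150));print(u0,v0)
cv2.imwrite('pics/w3.png',cv2.resize(im[v0:v0+150,u0:u0+160,::-1],None,fx=4,fy=4,interpolation=2))"
```

```text
tcp [ 0.5044 -0.2148  0.1536] yaw -0.0263 zdir [-0.002  0.001 -1.   ] shift [-0.23  0.13  0.36] twist 0.004
[(0.64, [252.0, 145.0, 40.0, 160.0])]
176 87
```

View pics/w3.png

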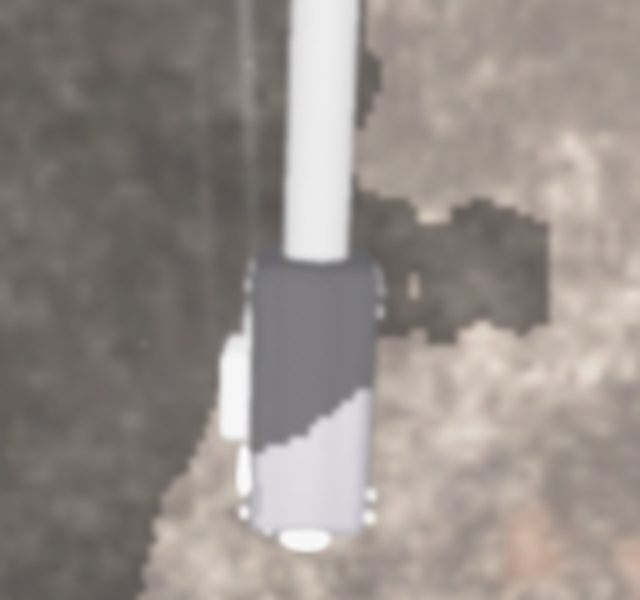

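```bash
python3 -c "
from h import *
C=cam('wrist');g=lambda x,y,z:ray(C,176+x/4-.4,87+y/4-.4,z)
a,b=g(317,265,.034),g(305,530,.034);print(a,b,np.linalg.norm(a-b),np.arctan2(*(a-b)[[1,0]]))
s,t=g(317,250,.017+.005),g(324,10,.017+.005);print(s,t,np.arctan2(*(t-s)[[1,0]]))
w=g(254,380,.034),g(374,380,.034);print(w, g(235,387,.017))
mv((a+b)/2,-.03)
"
```

```text
[ 0.53727396 -0.21619164  0.034     ] [ 0.47731568 -0.21206753  0.034     ] 0.06009995403749063 -0.0686748473885748
[ 0.53842238 -0.21628764  0.022     ] [ 0.58816521 -0.21891611  0.022     ] -0.05279198489451731
(array([ 0.5125687 , -0.20196313,  0.034     ]), array([ 0.51190459, -0.22793335,  0.034     ])) [ 0.5063491  -0.19661546  0.017     ]
tcp [ 0.505  -0.2149  0.1549] yaw -0.026 zdir [ 0.001 -0.    -1.   ] shift [ 0.22 -0.08 12.09] twist 0.004
```

Request:
send_rows(motion="-1 0.2 -0.1 4 0.03; -1 0.2 -0.1 8 0.03; -1 0.2 -0.1 11 0.03; -1 0.2 -0.1 13.5 0.03; -1 0.2 -0.1 14.6 0.03")

```text
clock: 6.55
eef_pos: [0.5054, -0.2133, 0.0067]
tool_rot: [1.0, -0.028, -0.001, -0.0]
ft_force: [0.0, 0.6, 0.8]
grip_width: 0.0855
grasp_force: 0.0
```

```bash
python3 -c "
from h import *
mv([.507,-.214,.0035],-.055)"
```

```text
tcp [ 0.5054 -0.2133  0.0067] yaw -0.056 zdir [-0.002  0.001 -1.   ] shift [0.16 0.06 0.32] twist -0.001
```

Request:
send_rows(motion="-1 0.15 0.05 0.3 0; 1 0.15 0.05 0.3 0; 1 0.15 0.05 0.3 0; 1 0.15 0.05 0.3 0; 1 0.15 0.05 0.3 0")

```text
clock: 7.05
eef_pos: [0.5086, -0.2166, 0.0071]
tool_rot: [1.0, -0.029, 0.001, 0.002]
ft_force: [-3.7, -7.6, 15.1]
grip_width: 0.0282
grasp_force: 26.7
```

Request:
send_rows(motion="1 0 0 0 0; 1 0 0 0 0; 1 0 0 0 0; 1 0 0 0 0; 1 0 0 0 0")

```text
clock: 7.55
eef_pos: [0.5086, -0.2167, 0.0074]
tool_rot: [1.0, -0.029, 0.001, 0.002]
ft_force: [-0.8, -1.6, 6.5]
grip_width: 0.0273
grasp_force: 59.7
```

```bash
python3 -c "
from h import *
mv([.507,-.214,.0035],-.055);np.save('Tg.npy',T())"
```

```text
tcp [ 0.5086 -0.2167  0.0074] yaw -0.0581 zdir [ 0.003 -0.003 -1.   ] shift [-0.18 -0.26  0.39] twist -0.003
```

Request:
send_rows(motion="1 0 0 -2 0; 1 0 0 -5 0; 1 0 0 -9 0; 1 0 0 -11 0; 1 0 0 -11 0")

```text
clock: 8.05
eef_pos: [0.5101, -0.2161, 0.1192]
tool_rot: [1.0, -0.029, 0.004, 0.002]
ft_force: [0.9, 0.5, -2.7]
grip_width: 0.0273
grasp_force: 59.9
```

```bash
python3 -c "
from h import *
mv([.507,-.214,.0035],-.055);print(bot.get_obs()['grip_width'])
C=cam('wrist');w=vision.camera('wrist');S=cam('side');s=vision.camera('side')
u,v=proj(S,T()[:3,3]+[.03,0,.02]).astype(int);a=cv2.resize(s[v-40:v+35,u-50:u+50,::-1],None,fx=4,fy=4,interpolation=2)
u1,v1=proj(C,T()[:3,3]+[.05,0,.02]).astype(int);print(u-50,v-40,u1,v1)
b=cv2.resize(w[0:300,150:350,::-1],None,fx=2,fy=2,interpolation=2)
o=np.zeros((600,800,3),np.uint8);o[:300,:400]=a;o[:,400:]=b
cv2.imwrite('pics/w4.png',o)"
```

```text
tcp [ 0.5101 -0.2161  0.1192] yaw -0.0573 zdir [ 0.007 -0.003 -1.   ] shift [-0.41 -0.23 11.57] twist -0.002
0.027263698735534834
189 171 246 175
```

View pics/w4.png

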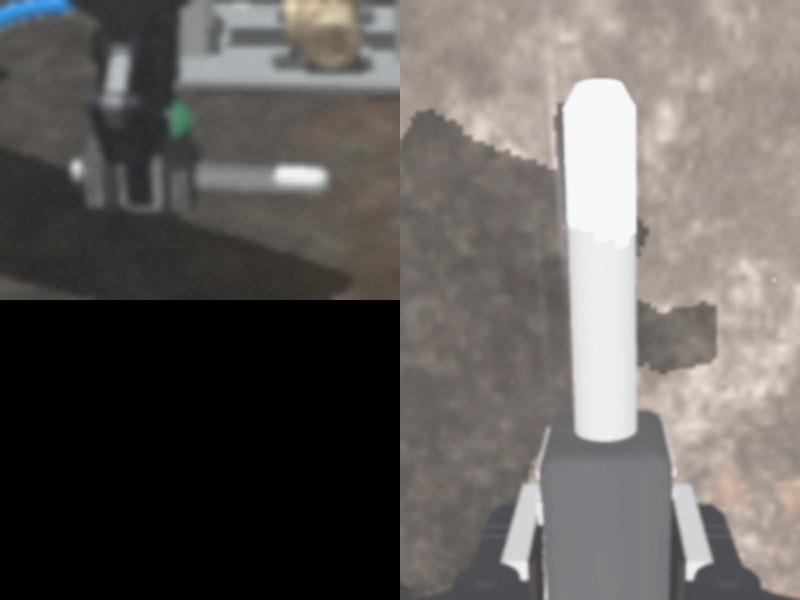

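```bash
cat >> h.py <<'E'
def tri(obs):
    from scipy.optimize import least_squares
    return least_squares(lambda p:np.r_[tuple(proj(C,p)-uv for C,uv in obs)],[.5,0,.1]).x
E
python3 -c "
from h import *
S=cam('side');C=cam('wrist')
g=lambda x,y:np.array([150+(x-400)/2-.25,y/2-.25]); h=lambda x,y:np.array([189+x/4-.4,171+y/4-.4])
M=T();L=lambda p:(M[:3,:3].T@(p-M[:3,3]))*1000
# tip end centre: wrist shank axis points: tip (600,85) root (606,432)
tip=tri([(C,g(600,85)),(S,h(328,178))]);root=tri([(C,g(606,432)),(S,h(196,175))])
print('tool frame mm tip',L(tip).round(1),'root',L(root).round(1),np.linalg.norm(tip-root))
# axis in horizontal plane of tool z=-9.6mm
for z in (-9.6,):
  zw=M[2,3]-z/1000
  for q in [(600,100),(602,228),(604,330),(606,432)]: print(L(ray(C,*g(*q),zw+ (0.004 if q[1]>200 else 0))).round(1))
"
```

```text
tool frame mm tip [ 97.6  -2.3 -14.1] root [ 28.   -1.2 -11.9] 0.0696670183894017
[95.6 -2.4 -9.6]
[ 72.   -2.  -13.6]
[ 51.5  -1.6 -13.6]
[ 28.8  -1.2 -13.6]
```

```bash
python3 -c "
from h import *
mv([.492,-.04,.10],1.545)"
```

```text
tcp [ 0.5073 -0.2149  0.115 ] yaw -0.0573 zdir [-0. -0. -1.] shift [ -2.53 -17.37   1.5 ] twist -1.602
```

Request:
send_rows(motion="1 -0.5 -3.5 0 -0.15; 1 -1 -7 0 -0.3; 1 -1.5 -10.5 0 -0.45; 1 -2 -14 0 -0.6; 1 -2.5 -17.4 1 -0.75")

```text
clock: 8.65
eef_pos: [0.4916, -0.0385, 0.104]
tool_rot: [0.94, 0.342, -0.001, -0.0]
ft_force: [1.1, 0.0, -2.8]
grip_width: 0.0275
grasp_force: 59.8
```

Request:
send_rows(motion="1 0 0 0 -0.15; 1 0 0 0 -0.3; 1 0 0 0 -0.45; 1 0 0 0 -0.6; 1 0 0 0 -0.75")

```text
clock: 9.15
eef_pos: [0.4907, -0.0396, 0.1028]
tool_rot: [0.749, 0.663, -0.002, -0.002]
ft_force: [-0.2, -0.2, -2.1]
grip_width: 0.0275
grasp_force: 60.0
```

Request:
send_rows(motion="1 0 0 0 -0.1; 1 0 0 0 -0.1; 1 0 0 0 -0.1; 1 0 0 0 -0.1")

```text
clock: 9.55
eef_pos: [0.492, -0.0398, 0.1044]
tool_rot: [0.717, 0.697, -0.001, -0.001]
ft_force: [-0.4, 0.2, -2.3]
grip_width: 0.0274
grasp_force: 60.0
```

```bash
python3 -c "
from h import *
mv([.492,-.03,.0654],1.540)"
```

```text
tcp [ 0.492  -0.0398  0.1044] yaw 1.5413 zdir [-0.002  0.    -1.   ] shift [ 0.98 -0.02  3.9 ] twist 0.001
```

Lower to the hole height with the tip just short of the cheek and look.

Request:
send_rows(motion="1 0 0 2 0; 1 0.5 0 3.9 0; 1 1 0 3.9 0; 1 1 0 3.9 0; 1 1 0 3.9 0")

```text
clock: 10.05
eef_pos: [0.4937, -0.0298, 0.0672]
tool_rot: [0.717, 0.697, 0.0, 0.001]
ft_force: [0.6, 0.8, -1.5]
grip_width: 0.0278
grasp_force: 60.1
```

```bash
python3 -c "
from h import *
mv([.492,-.03,.0654],1.540);
C=cam('wrist');w=vision.camera('wrist');s=vision.camera('side');np.save('T5.npy',T())
cv2.imwrite('pics/s5raw.png',s[:,:,::-1])
a=cv2.resize(s[125:200,180:280,::-1],None,fx=4,fy=4,interpolation=2)
b=cv2.resize(w[0:300,150:350,::-1],None,fx=2,fy=2,interpolation=2)
o=np.zeros((600,800,3),np.uint8);o[:300,:400]=a;o[:,400:]=b
cv2.imwrite('pics/w5.png',o)"
```

```text
tcp [ 0.4937 -0.0298  0.0672] yaw 1.5429 zdir [ 0.002 -0.    -1.   ] shift [-0.03 -0.17  0.18] twist 0.003
```

View pics/w5.png

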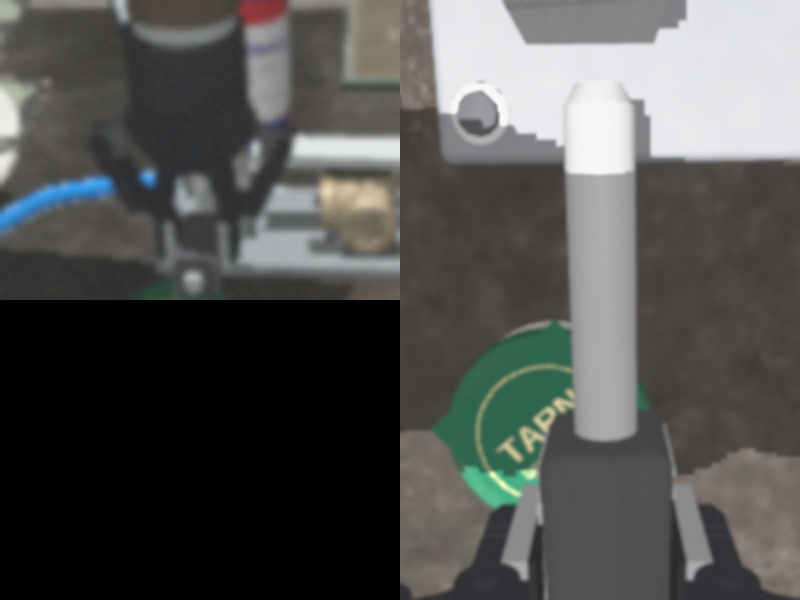

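```bash
python3 -c "
from h import *
C=cam('wrist');g=lambda x,y:np.array([150+(x-400)/2-.25,y/2-.25])
for q in [(527,43),(655,43),(504,1),(686,1)]: print(ray(C,*g(*q),.012 if q[1]>10 else .06).round(4))
za=T()[2,3]+.0096
for q in [(600,90),(606,432)]: print('pin',ray(C,*g(*q),za).round(4))
for q in [(600,170),(604,330)]: print('pin top',ray(C,*g(*q),za+.007).round(4))
for q in [(445,160),(799,159)]: print('plate',ray(C,*g(*q),.012).round(4))
"
```

```text
[0.4753 0.0895 0.012 ]
[0.511  0.0885 0.012 ]
[0.4762 0.0879 0.06  ]
[0.5139 0.0868 0.06  ]
pin [0.4956 0.0682 0.077 ]
pin [ 0.4948 -0.0019  0.077 ]
pin top [0.4952 0.0537 0.084 ]
pin top [0.4951 0.0231 0.084 ]
plate [0.4491 0.0596 0.012 ]
plate [0.5533 0.057  0.012 ]
```

Pin tip chamfered with balls in at (600,90), cheek foot centred at (591,43): needs about −4 mm in x, slight twist, −2 mm in z.

Request:
send_rows(motion="1 0 -0.2 0.1 0.008; 1 0 -0.4 0.18 0.008; 1 0 -0.4 0.18 0.008; 1 0 -0.4 0.18 0.008")

```text
clock: 10.55
eef_pos: [0.4887, -0.0298, 0.0646]
tool_rot: [0.72, 0.694, -0.0, -0.0]
ft_force: [-0.6, -0.4, -1.7]
grip_width: 0.0277
grasp_force: 60.1
```

```bash
python3 -c "
from h import *
mv([.4897,-.03,.0654],1.535); S=cam('side')
M=np.load('T5.npy')
print('stub pred',proj(S,[.4935,-.07,.0672+.0096]),'seen',180+193/4-.4,125+280/4-.4)
im=vision.camera('wrist');C=cam('wrist')
# shank edges by gradient on some rows
gr=cv2.GaussianBlur(im,(3,3),0).mean(2)
for r in (60,70,100,130,160,190):
    d=np.gradient(gr[r]);l=220+np.argmax(np.abs(d[220:250]));rr=250+np.argmax(np.abs(d[250:280]));print(r,l,rr,ray(C,(l+rr)/2,r,T()[2,3]+.0096+.004).round(4))
"
```

```text
tcp [ 0.4887 -0.0298  0.0646] yaw 1.5346 zdir [-0. -0. -1.] shift [-0.02  0.1  -0.08] twist -0.0
stub pred [228.24685471 196.63920754] seen 227.85 194.6
60 234 272 [0.4925 0.0626 0.0782]
70 228 272 [0.4913 0.0591 0.0782]
100 233 267 [0.4908 0.0482 0.0782]
130 234 267 [0.4906 0.0367 0.0782]
160 235 268 [0.4905 0.0245 0.0782]
190 236 268 [0.4903 0.0116 0.0782]
```

```bash
python3 -c "
from h import *
S=cam('side')
print('hole',proj(S,[.4929,.0898,.075]),'seen',180+217/4-.4,100+268/4-.4)
print('hinge',proj(S,[.6625,.087,.075]),'seen',180+450/4-.4,100+272/4-.4)
print('cheek top', proj(S,[.475,.0898,.095]),proj(S,[.511,.0898,.095]),'seen',180+192/4-.4,100+212/4-.4)
print('plate corner',proj(S,[.449,.0596,.012]),'seen',180+158/4-.4,100+360/4-.4)
s=vision.camera('side')
M=T();st=M[:3,3]-M[:3,0]*.040+[0,0,.0096];sf=M[:3,3]-M[:3,0]*.034+[0,0,-.0074]
p=proj(S,st);print('stub pred',p,'handle rear bottom/top',proj(S,sf),proj(S,sf+[0,0,.034]))
cv2.imwrite('pics/s6.png',cv2.resize(s[160:210,195:265,::-1],None,fx=10,fy=10,interpolation=2))
"
```

```text
hole [234.29204058 167.0126672 ] seen 233.85 166.6
hinge [292.20976819 168.10973842] seen 292.1 167.6
cheek top [227.83631701 160.93730722] [240.14885655 161.06002869] seen 227.6 152.6
plate corner [219.60058463 190.38895784] seen 219.1 189.6
stub pred [226.01478303 197.3914418 ] handle rear bottom/top [226.7649881  201.49863719] [225.97107506 190.62424308]
```

View pics/s6.png

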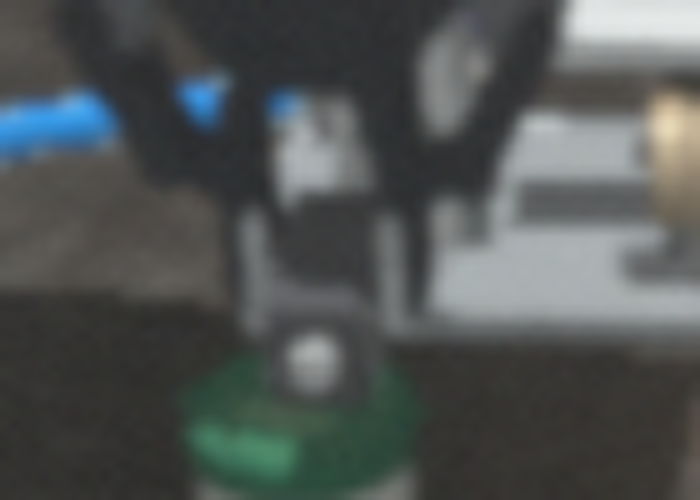

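Request:
send_rows(motion="1 0 0.08 0 0; 1 1 0.08 0 0; 1 1.8 0.08 0 0; 1 2.3 0.08 0 0; 1 2.6 0.08 0 0")

```text
clock: 11.15
eef_pos: [0.4906, -0.0028, 0.0645]
tool_rot: [0.719, 0.695, -0.0, -0.0]
ft_force: [-0.2, 0.2, -0.9]
grip_width: 0.0274
grasp_force: 60.1
```

```bash
python3 -c "
from h import *
mv([.4934-.02*.117,.0,.0654],1.535); o=bot.get_obs();print(o['ft_force'],o['ft_torque'])"
```

```text
tcp [ 0.4906 -0.0028  0.0645] yaw 1.536 zdir [-0.  0. -1.] shift [ 0.29  0.04 -0.09] twist 0.001
[-0.19812997  0.16354562 -0.85957518] [-0.00833291  0.04806058 -0.02370481]
```

Request:
send_rows(motion="1 0.5 0 0 0; 1 1 0 0 0; 1 1.5 -0.01 0 0; 1 2 -0.02 0 0; 1 2.4 -0.02 0 0")

```text
clock: 11.65
eef_pos: [0.4913, 0.0207, 0.0645]
tool_rot: [0.72, 0.694, 0.0, -0.0]
ft_force: [0.4, 0.2, -2.1]
grip_width: 0.0276
grasp_force: 60.1
```

```bash
python3 -c "
from h import *
mv([.4934-.02*.056,.061,.0654],1.535); o=bot.get_obs();print(o['ft_force'],o['ft_torque'])"
```

```text
tcp [0.4913 0.0207 0.0645] yaw 1.5349 zdir [-0.  0. -1.] shift [ 4.03 -0.05 -0.09] twist -0.0
[ 0.38365189  0.15868565 -2.08514563] [-0.02437993 -0.04706466 -0.00626077]
```

Request:
send_rows(motion="1 0.6 -0.01 0 0; 1 1.2 -0.02 0 0; 1 1.8 -0.02 0 0; 1 2.3 -0.03 0 0; 1 2.8 -0.03 0 0")

```text
clock: 12.15
eef_pos: [0.492, 0.0487, 0.0645]
tool_rot: [0.72, 0.694, -0.0, 0.0]
ft_force: [-0.4, 0.5, -1.9]
grip_width: 0.0275
grasp_force: 60.1
```

Request:
send_rows(motion="1 0.3 0 0 0; 1 0.6 -0.01 0 0; 1 0.9 -0.01 0 0; 1 1.1 -0.01 0 0; 1 1.1 -0.01 0 0")

```text
clock: 12.65
eef_pos: [0.4923, 0.0594, 0.0645]
tool_rot: [0.72, 0.694, 0.0, 0.0]
ft_force: [-0.6, 0.5, -2.0]
grip_width: 0.0273
grasp_force: 60.1
```

```bash
python3 -c "
from h import *
mv([.4934-.02*.056,.061,.0654],1.535); o=bot.get_obs();print(o['ft_force'],o['ft_torque'])"
```

```text
tcp [0.4923 0.0594 0.0645] yaw 1.5351 zdir [ 0. -0. -1.] shift [ 0.16 -0.01 -0.09] twist 0.0
[-0.57484668  0.46364647 -2.01005036] [-0.07468121  0.01609911 -0.02178172]
```

Push gently until contact with the cheek.

Request:
send_rows(motion="1 0.1 0 0 0; 1 0.2 0 0 0; 1 0.3 0 0 0; 1 0.4 0 0 0; 1 0.4 0 0 0")

```text
clock: 13.15
eef_pos: [0.4923, 0.0606, 0.0645]
tool_rot: [0.72, 0.694, -0.002, 0.002]
ft_force: [0.2, -8.6, -0.3]
grip_width: 0.0274
grasp_force: 60.1
```

Request:
send_rows(motion="1 -0.2 0 0 0; -1 -0.2 0 0 0; -1 -0.2 0 0 0; -1 -0.2 0 0 0; -1 -0.2 0 0 0")

```text
clock: 13.65
eef_pos: [0.4929, 0.0616, 0.0648]
tool_rot: [0.72, 0.694, 0.001, 0.0]
ft_force: [0.2, 1.1, 0.4]
grip_width: 0.0831
grasp_force: 0.0
```

Request:
send_rows(motion="-1 0 0 0 0; -1 0 0 0 0; -1 0 0 -2 0; -1 0 0 -5 0; -1 0 0 -9 0")

```text
clock: 14.15
eef_pos: [0.4908, 0.0611, 0.1539]
tool_rot: [0.72, 0.694, -0.002, -0.001]
ft_force: [0.7, 0.4, 0.3]
grip_width: 0.0851
grasp_force: 0.0
```

Request:
send_rows(motion="-1 -1 0 -4 0; -1 -2 0 -6 0; -1 -2 0 -6 0; -1 -2 0 -6 0")

```text
clock: 14.55
eef_pos: [0.4916, 0.0413, 0.2143]
tool_rot: [0.72, 0.694, 0.0, 0.0]
ft_force: [-0.9, -0.6, 0.3]
grip_width: 0.0854
grasp_force: 0.0
```

```bash
python3 -c "
from h import *
mv([.4934,.061,.2],1.535)
C=cam('wrist');w=vision.camera('wrist');u,v=proj(C,[.4934,.10,.08]).astype(int);print(u,v)
u0=u-80;v0=max(0,v-75);print(u0,v0)
np.save('T7.npy',T())
cv2.imwrite('pics/w7.png',cv2.resize(w[v0:v0+150,u0:u0+160,::-1],None,fx=4,fy=4,interpolation=2))"
```

```text
tcp [0.4916 0.0413 0.2143] yaw 1.5344 zdir [ 0.  0. -1.] shift [1.98 0.11 1.43] twist -0.001
252 120
172 45
```

View pics/w7.png

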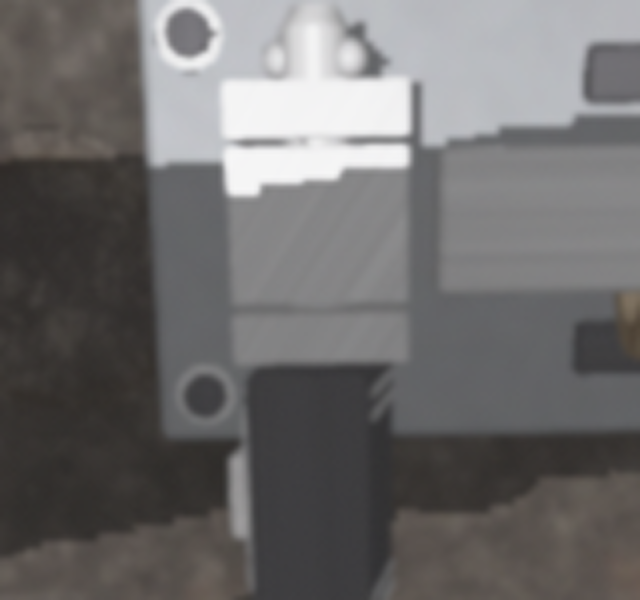

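Both balls are out behind the far cheek at (275,58) and (352,55), the handle sits flush on the near cheek at (320,367), and the button is out at (238,495). The gripper is clear.

```bash
python3 -c "
from workcell import workorder
print(workorder.job_done())"
```

```text
the job is handed in; nothing more can be done
None
```

The job is handed in, with no verdict returned: the strap is closed, the long pin is home from the free side with its button and both balls out, and the arm never went near the short pin or touched the spray can.

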